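# Latch the end cap of a generator air cleaner

### The job

Fasten the end cap of the air cleaner: lay the hook of the latch's claw over the brass keeper bar, then swing the yellow lever down over centre until it lies fully shut and the cap is drawn tight on its gasket. Let go of everything and leave the other things on the bench where they are.

Things in the scene. Friction and masses are not known exactly. Their poses are not given: they have to be found in the camera images.
- cleaner: generator air cleaner: blue canister, 130 mm diameter, fixed on a dark cradle, axis sloping 35 degrees to the level, a big draw latch along its top. Origin on the bench below the lever hinge; x level, the way the canister rises; y along all latch hinges. Below, 'up-slope' = x raised 35 degrees; 'outward' = square to it, 35 degrees from vertical leaning to -x; latch sizes are in these directions
- lever_pivot (a point): hinge axis of the latch lever, on the canister, 217.5 mm above the bench, 24 mm outward of the canister's surface, between two steel cheeks (44 mm over their outsides). Axes as cleaner
- lever (a joint): lever angle (rad): 0 = shut, handle flat along the canister pointing down-slope; grows as it rises outward and over towards the keeper; 1.57 = straight outward; stops at 0 and 2.1. Yellow grip 28 mm wide, 11 mm thick, 46 to 92 mm from the hinge, in line with the hinge. Stiff (0.12 N m): stays where left
- lever_end (a point): middle of the yellow grip's outer face (faces up-slope when the handle stands outward), 80 mm from the lever hinge, x towards the hinge, z out of the face. Push the lever shut here: with the claw hooked it takes up to about 6 N and snaps down over centre
- claw: steel claw, 22 mm wide (y), 6 mm thick, origin on its own hinge on the lever: 32 mm from the lever hinge, 0.35 rad inward of the handle's line with the lever shut, turning with it. x along the claw to its hook, z out of its outer face. Hook 8 mm thick, from 122 mm along, 18 mm inward, slightly undercut. Hinge 0.03 N m: stays where left; starts raised clear of the keeper
- claw_grip (a point): grip point in the orange tab that stands on the claw over its hook: 114 mm along the claw from its hinge and 22 mm out of its middle plane. Tab 24 mm long, 22 mm wide (y), from 3 to 35 mm out of that plane. Pinch it across y; it can turn between the pads. Axes as claw
- claw_hook (a point): inner bottom corner of the hook, 122 mm along the claw from its hinge and 17 mm inward of its middle plane. Axes as claw
- keeper (a point): axis of the keeper, a brass bar on the end cap, 10 mm thick, 44 mm long (y), 15 mm off the cap's surface. The hook goes over it and down on its up-slope side. It lies 87 mm plus cap up-slope of the lever hinge and 9 mm inward of it. x up-slope, z outward
- cap (a joint): gap of the blue end cap at the canister's upper end (m); slides up-slope on a springy gasket: 0.007 when loose (15 N there, 3 N more per mm closed), about 0.002 when latched. An intake pipe on it carries a black rain hood, 110 mm wide, about 70 mm above the hooked claw's tab and 20 mm beyond it, so no gripper can stand upright over the tab; come in square to the slope
- element: spare filter element: white paper cylinder with orange end rings, 70 mm diameter, 102 mm tall, standing beside the air cleaner; origin under its centre; bystander
- wrench: steel open-ended wrench, 160 mm long, lying beside the air cleaner; origin at its underside; bystander
- bowl: steel bowl, 130 mm wide, 50 mm tall; origin under its centre; bystander
- oil: grey oil bottle with yellow label and red cap, 64 mm diameter, 170 mm tall; origin under its centre; bystander
- driver: screwdriver, 180 mm long, lying flat; origin at its underside; bystander
- carton: small cardboard box, 90 x 60 x 50 mm; origin under its centre; bystander
- jar: amber glass jar with steel cap, 64 mm diameter, 80 mm tall; origin under its centre; bystander

How it is judged:
By the outcome, as a careful person would: the job done as asked, in the order asked, and still so for the second after the job is handed in, with the robot touching nothing.
It also fails if it takes over 51 s, if anything falls off the work surface, if the arm or the gripper's body presses on something with over 40 N, if the wrist force passes 120 N, or if a joint passes its speed limit or range.

### The arm

A 6-joint arm with a two-finger parallel gripper is mounted at the origin on the work surface. World frame = base frame: x ahead of the robot, y to its left, z up, the work surface at z = 0. Lengths are in m, angles in rad, forces in N, time in s.
With the tool pointing down it reaches from about 0.375 to 0.9 m from the base axis. Payload 3.1 kg.
Tool frame: the origin (TCP) lies between the finger pads; the fingertips stand arm.tip_reach ahead of it and the grasp point (between the pads) lies 11 mm behind it (arm.tip_reach is the distance from the TCP to the fingertips, in m); z points along the fingers, y is the direction in which the jaws open and shut (so a half turn about z gives the same grasp; the last joint's range is limited). The gripper opens to 85 mm and grips with 20 to 120 N. Pads are 22 mm wide; open, the fingers measure 114 mm over their backs; the gripper's body (76 mm by 85 mm) begins 54 mm behind the grasp point. The pads swing forward as they close: fully open they stand 13 mm farther back than shut.
Start: joints at [-1.313, 0.527, 1.433, -0, 1.181, -0.178], TCP at [0.264, -0.567, 0.239] pointing down, gripper open.
Joint ranges: [-3.08, 3.08], [-0.75, 2.2], [0.22, 2.44], [-1.43, 4.57], [0, 2.65], [-2.85, 2.85]. Speed limits (rad/s): [2.79, 2.79, 3.14, 3.14, 3.14, 3.14].

### API

Orientations are given as [roll, pitch, yaw] about the fixed x, y, z axes, in that order (R = Rz(yaw) Ry(pitch) Rx(roll)).
In Python, from plant import arm gives the robot as it stands.
- The arm moves only by the tool step_arm, never from a script. Its argument "increments" is text: rows parted by semicolons, each of 5 numbers parted by spaces: the closure, from 0 (fully open) to 1 (shut), then the shift along the world's x, y, z in cm, then the turn about the world's z in rad. A call has 1 to 20 rows; each row is the pose to reach, as a shift and turn from the pose commanded when the call began; what a row does not reach only later rows make up. A row lasts 1/10 s, in which the tool goes at most 50 mm and 8.59 degrees, less where a joint would pass 70% of its speed; a pose out of reach is approached as far as the arm can. A call with a gripper value outside its range is refused whole. The fingers move at their own pace and stop on an object; "squeeze" is the grip in N (left out, the last holds). Time passes only in rows, so rows that repeat a pose let the fingers close. It gives the time, the measured TCP pose, the force and the opening at its end, in the units of the state.
- arm.sense(): the state, without advancing time (a new reading comes with each control period).
- arm.grab_frame(name): name is "scene" or "side" or "wrist"; returns a dict with "frame" (480x640x3 uint8, red, green, blue), "z_map" (480x640 float32, m along the optical axis (not along the pixel's ray), 0 where there is no reading), "camera_matrix" (3x3 intrinsics, pixels), "R" (3x3) and "t" (3): a world point X has camera coordinates R X + t; the wrist camera has in their place "tool_from_camera" (4x4, takes a point from camera to tool coordinates, whose origin is the TCP and whose axes are the flange's). Camera axes: x right, y down, z forward; pixel columns grow to the right and rows downward; lengths in m; the calibration is good to about 2 mm. A picture is of the moment at which its call begins: read the wrist's pose just before it.
- arm.close_job(): hands the job in, once; it reports no verdict.
The state is a dict: "time_s": time; "q": joint angles; "joint_vel": joint speeds; "effort": joint torques, N m; "eef_pos": TCP position; "ee_rot": TCP orientation; "ft_force": force on the tool from outside, world axes, zero at the start; "ft_torque": the same for the moment, N m; "opening": finger opening in m.
Only numpy, scipy, OpenCV 4.12 (cv2) and the standard library are available. Lean on these libraries where they do the work, as an engineer would, in place of code of your own. Each camera call takes 0.05 s, during which the arm holds its last target. There are 200 camera calls.

## Working session

There is one attempt and no reset: what is moved stays moved. The work goes in short steps, Python scripts to look and compute and a tool call to move; the robot and the scene stay as the last step left them, time stands still between calls to the robot, and variables do not carry over. Pictures are saved under pics/ and viewed, about 8 in all and at most 12, crops included, and the job is handed in when it is done.

Besides the shell and the picture viewer there is one more tool, called as name(argument=value, ...) on one line, values as JSON. step_arm: Moves the arm, as the interface text tells. Its arguments: {"type":"object","properties":{"increments":{"type":"string"},"squeeze":{"type":"number"}},"required":["increments"]}

```bash
ls; mkdir -p pics; python3 - <<'E'
from plant import arm
import cv2,numpy as np,pickle
s=arm.sense(); print(s, arm.tip_reach)
for n in ("scene","side"):
    f=arm.grab_frame(n); pickle.dump(f,open(f"/tmp/{n}.pkl","wb"))
    cv2.imwrite(f"pics/{n}0.png",f["frame"][:,:,::-1]); print(n,f["camera_matrix"],f["R"],f["t"])
E
```

```text
pics
{'time_s': 0.0, 'q': array([-1.31349854e+00,  5.28444202e-01,  1.43392915e+00, -2.36850752e-05,
        1.18137000e+00, -1.78527902e-01]), 'joint_vel': array([-0.00035811, -0.000417  ,  0.00044134,  0.00047773,  0.00106285,
        0.0008567 ]), 'effort': array([ 1.85778840e-04, -4.42346764e+01, -1.78025526e+01, -5.54591099e-05,
        8.43731541e-03, -2.56036472e-06]), 'eef_pos': array([ 0.26367212, -0.56588072,  0.23833854]), 'ee_rot': array([-3.13947225e+00, -3.60378159e-04,  4.35834322e-01]), 'ft_force': array([ 0.27800757, -0.5349251 ,  0.08980764]), 'ft_torque': array([0.05633424, 0.04900702, 0.00297969]), 'opening': 0.08524417330580664} 0.008
scene [[604.6975769    0.         314.00497775]
 [  0.         604.6975769  227.50768288]
 [  0.           0.           1.        ]] [[ 6.57513626e-01  7.53442241e-01 -7.88104315e-04]
 [ 6.31721866e-01 -5.51860197e-01 -5.44405922e-01]
 [-4.10613341e-01  3.57456449e-01 -8.38821537e-01]] [-0.38379727 -0.28683865  1.81162019]
side [[539.77665883   0.         326.14499823]
 [  0.         539.77665883 240.92428199]
 [  0.           0.           1.        ]] [[-0.36096697 -0.93241412 -0.01751475]
 [-0.69290552  0.28072097 -0.66413679]
 [ 0.62416728 -0.22759538 -0.74740588]] [0.2076012  0.51669811 1.03108729]
```

View pics/scene0.png

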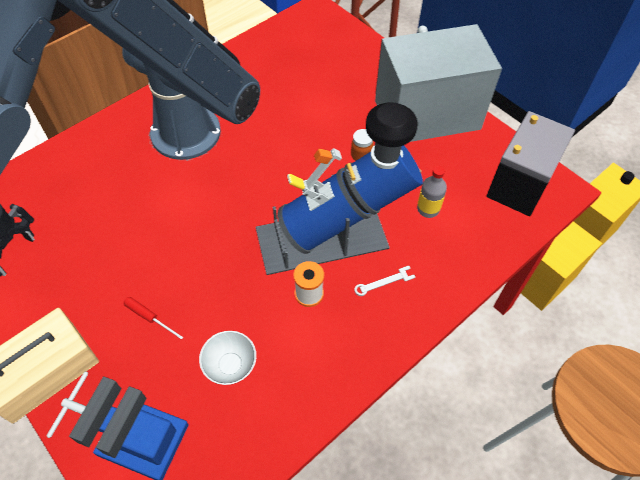

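View pics/side0.png

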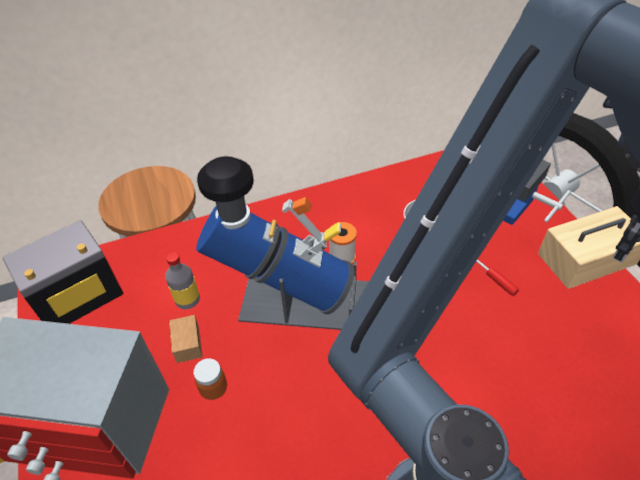

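```bash
cat > h.py <<'E'
import numpy as np,cv2
from scipy.optimize import least_squares
S,C=np.sin(np.radians(35)),np.cos(np.radians(35))
def cloud(f,T=None):
    K=f["camera_matrix"]; z=f["z_map"]; v,u=np.mgrid[:480,:640]
    P=np.stack([(u-K[0,2])/K[0,0]*z,(v-K[1,2])/K[1,1]*z,z],-1)
    if T is None: return (P-f["t"])@f["R"]   # R^T (P-t)
    return P@T[:3,:3].T+T[:3,3]
def hsv(f): return cv2.cvtColor(f["frame"],cv2.COLOR_RGB2HSV)
def mask(f,name):
    h=hsv(f); lo,hi={"blue":((105,120,40),(125,255,255)),"yellow":((25,140,120),(35,255,255)),"orange":((7,170,120),(16,255,255)),"brass":((17,90,90),(25,255,255))}[name]
    return cv2.inRange(h,lo,hi)>0
def cl(X,p):  # world -> latch frame (u,y,n) about lever hinge
    yaw,x0,y0=p; e=np.array([np.cos(yaw),np.sin(yaw),0]); zz=np.array([0,0,1.])
    d=np.asarray(X)-[x0,y0,.2175]
    return np.stack([d@(C*e+S*zz),d@np.array([-e[1],e[0],0]),d@(-S*e+C*zz)],-1)
def wl(L,p):
    yaw,x0,y0=p; e=np.array([np.cos(yaw),np.sin(yaw),0]); zz=np.array([0,0,1.]); L=np.asarray(L)
    return np.array([x0,y0,.2175])+L[...,:1]*(C*e+S*zz)+L[...,1:2]*np.array([-e[1],e[0],0])+L[...,2:]*(-S*e+C*zz)
E
python3 - <<'E'
from h import *; import pickle
F={n:pickle.load(open(f"/tmp/{n}.pkl","rb")) for n in("scene","side")}
roi={"scene":(260,120,430,260),"side":(190,180,365,320)}
B=[];Q={}
for n,f in F.items():
    W=cloud(f); x0,y0,x1,y1=roi[n]; m=np.zeros((480,640),bool); m[y0:y1,x0:x1]=1; m&=f["z_map"]>0
    B.append(W[m&(cv2.erode(mask(f,"blue").astype(np.uint8),np.ones((5,5)))>0)])
    for c in("yellow","orange","brass"):
        k,lab,st,ce=cv2.connectedComponentsWithStats((m&mask(f,c)).astype(np.uint8))
        for i in range(1,k):
            if st[i,4]>12:
                P=W[lab==i]; Q[n,c,i]=P; print(n,c,st[i,4],ce[i].round(),np.median(P,0).round(4))
for sel,BB in(("scene",B[0]),("side",B[1]),("both",np.vstack(B))):
    r=lambda p:(lambda L:np.hypot(L[:,1],L[:,2]+.089)-.065)(cl(BB,p))
    s=least_squares(r,[0.5,*BB[:,:2].mean(0)],loss="soft_l1",f_scale=.003)
    print(sel,len(BB),s.x,np.median(abs(s.fun)))
for k,P in Q.items(): print(k,(cl(np.median(P,0),s.x)*1e3).round(1),(np.percentile(cl(P,s.x),[5,95],axis=0)*1e3).round(0).tolist())
E
```

```text
scene yellow 110 [296. 181.] [ 5.242e-01 -1.000e-04  2.742e-01]
scene orange 110 [363. 150.] [0.4314 0.3156 0.0522]
scene orange 197 [323. 156.] [0.5527 0.0523 0.3463]
scene brass 70 [351. 171.] [0.5779 0.1159 0.2672]
scene brass 28 [296. 186.] [ 0.5315 -0.0056  0.2673]
scene brass 179 [424. 204.] [0.6715 0.3105 0.0503]
side yellow 79 [331. 230.] [0.518  0.0049 0.2749]
side orange 217 [302. 205.] [0.5406 0.0599 0.3471]
side orange 318 [345. 235.] [ 0.6348 -0.0832  0.1035]
side brass 67 [272. 229.] [0.5739 0.1197 0.2693]
side brass 111 [331. 233.] [0.5107 0.0081 0.2696]
side brass 144 [193. 292.] [0.6444 0.3206 0.052 ]
scene 3866 [1.10043628 0.5415191  0.04472191] 0.0017754681689676546
side 4576 [1.09127304 0.54044278 0.04240882] 0.0012962754579104313
both 8442 [1.09467979 0.5408465  0.04418723] 0.001531275544713863
('scene', 'yellow', 1) [-5.9 -5.5 73.4] [[-11.0, -15.0, 56.0], [-2.0, 7.0, 90.0]]
('scene', 'orange', 2) [  61.7  221.7 -245. ] [[45.0, 218.0, -259.0], [84.0, 240.0, -232.0]]
('scene', 'orange', 3) [84.2 -6.9 98.3] [[70.0, -14.0, 82.0], [96.0, 8.0, 109.0]]
('scene', 'brass', 1) [94.7 -0.1 -5.6] [[84.0, -22.0, -24.0], [99.0, 22.0, -2.0]]
('scene', 'brass', 6) [-11.2 -14.5  68.6] [[-15.0, -16.0, 48.0], [-7.0, -12.0, 87.0]]
('scene', 'brass', 10) [ 147.     6.  -307.1] [[130.0, -7.0, -331.0], [164.0, 30.0, -282.0]]
('side', 'yellow', 1) [-4.2  2.3 73.1] [[-8.0, -6.0, 55.0], [-1.0, 11.0, 90.0]]
('side', 'orange', 1) [85.7  7.5 98.2] [[71.0, -7.0, 83.0], [98.0, 13.0, 110.0]]
('side', 'orange', 6) [-122.8 -141.9  -53.2] [[-136.0, -180.0, -73.0], [-97.0, -116.0, -42.0]]
('side', 'brass', 1) [97.1  5.2 -4.8] [[93.0, -16.0, -10.0], [100.0, 22.0, -1.0]]
('side', 'brass', 2) [-7.7 10.2 69. ] [[-15.0, -11.0, 47.0], [-1.0, 15.0, 89.0]]
('side', 'brass', 3) [ 145.2   34.6 -303.7] [[130.0, 21.0, -327.0], [162.0, 46.0, -276.0]]
```

```bash
python3 - <<'E'
from h import *; import pickle
p=[1.0947,.5408,.0442]
for n,(x0,y0,x1,y1) in {"scene":(355,95,430,165),"side":(190,150,260,225)}.items():
    f=pickle.load(open(f"/tmp/{n}.pkl","rb")); W=cloud(f)
    m=(hsv(f)[...,2]<60)&(f["z_map"]>0); k=np.zeros_like(m); k[y0:y1,x0:x1]=1
    P=W[m&k]; d=P-[p[1],p[2],.2175]; e=np.array([np.cos(p[0]),np.sin(p[0])])
    E=np.stack([d[:,:2]@e,d[:,:2]@[-e[1],e[0]],d[:,2]],-1)*1e3
    print(n,len(P),np.percentile(E,[2,5,25,50,75,95,98],axis=0).round().tolist())
    for lo in range(90,280,15):
        q=E[(E[:,2]>lo)&(E[:,2]<lo+15)]
        if len(q)>5: print(lo,len(q),np.percentile(q[:,0],[3,97]).round(),np.percentile(q[:,1],[3,97]).round())
print(wl([[-13.1e-3,0,.0292],[.084,0,.097],[.094,0,-.009]],p).round(4))
E
```

```text
scene 2019 [[113.0, -55.0, 100.0], [117.0, -53.0, 116.0], [136.0, -38.0, 193.0], [152.0, -21.0, 205.0], [175.0, -1.0, 213.0], [200.0, 25.0, 217.0], [207.0, 33.0, 218.0]]
90 53 [135. 153.] [-27.  -2.]
105 56 [135. 154.] [-28.   2.]
120 51 [135. 153.] [-26.  -2.]
135 38 [136. 169.] [-29.  -9.]
165 86 [112. 189.] [-55.  -4.]
180 289 [111. 201.] [-56.  11.]
195 665 [116. 209.] [-52.  34.]
210 773 [130. 196.] [-36.  29.]
side 2117 [[114.0, -24.0, 101.0], [118.0, -18.0, 113.0], [136.0, 7.0, 186.0], [151.0, 25.0, 202.0], [176.0, 40.0, 213.0], [200.0, 53.0, 217.0], [207.0, 54.0, 218.0]]
90 61 [136. 167.] [ 5. 30.]
105 87 [136. 186.] [ 7. 31.]
120 81 [135. 188.] [ 4. 29.]
135 85 [135. 184.] [ 4. 30.]
150 6 [144. 156.] [23. 31.]
165 95 [116. 197.] [21. 55.]
180 332 [111. 206.] [ 7. 56.]
195 688 [115. 210.] [-15.  52.]
210 682 [129. 198.] [-26.  38.]
[[0.5282 0.0198 0.2339]
 [0.5468 0.0559 0.3451]
 [0.5785 0.1172 0.264 ]]
```

step_arm(increments="0 0 0 10 0.1; 0 0 0 15 0.2; 0 3 5 21 0.35; 0 27.6 60.8 21 0.66; 0 27.6 60.8 21 0.66; 0 27.6 60.8 21 0.66; 0 27.6 60.8 21 0.66; 0 27.6 60.8 21 0.66; 0 27.6 60.8 21 0.66; 0 27.6 60.8 21 0.66; 0 27.6 60.8 21 0.66; 0 27.6 60.8 21 0.66; 0 27.6 60.8 21 0.66; 0 27.6 60.8 21 0.66; 0 27.6 60.8 21 0.66; 0 27.6 60.8 21 0.66; 0 27.6 60.8 21 0.66; 0 27.6 60.8 21 0.66; 0 27.6 60.8 21 0.66; 0 27.6 60.8 21 0.66", squeeze=20)

```text
time_s: 2.1
eef_pos: [0.5394, 0.0401, 0.449]
ee_rot: [-3.141, 0.001, 1.094]
ft_force: [0.2, -0.2, -1.1]
opening: 0.0854
```

```bash
cat >> h.py <<'E'
from scipy.spatial.transform import Rotation as Ro
def wrist(arm):
    s=arm.sense(); f=arm.grab_frame("wrist"); T=np.eye(4); T[:3,:3]=Ro.from_euler("xyz",s["ee_rot"]).as_matrix(); T[:3,3]=s["eef_pos"]
    return s,f,cloud(f,T@f["tool_from_camera"])
def ez(X,p):
    e=np.array([np.cos(p[0]),np.sin(p[0])]); d=np.asarray(X)-[p[1],p[2],.2175]
    return np.stack([d[...,:2]@e,d[...,:2]@np.array([-e[1],e[0]]),d[...,2]],-1)*1e3
p0=[1.0947,.5408,.0442]
def report(f,W,p=p0,roi=None):
    for c in("yellow","orange","brass"):
        m=mask(f,c)&(f["z_map"]>0)&(np.linalg.norm(np.nan_to_num(W)-[.56,.07,.27],axis=-1)<.16)
        k,lab,st,ce=cv2.connectedComponentsWithStats(m.astype(np.uint8))
        for i in range(1,k):
            if st[i,4]>25:
                P=W[lab==i]; print(c,st[i,4],ce[i].round(),"uyn",(np.percentile(cl(P,p),[3,50,97],axis=0)*1e3).round().tolist(),"eyz",np.percentile(ez(P,p),[3,50,97],axis=0).round().tolist())
E
python3 - <<'E'
from h import *; from plant import arm
s,f,W=wrist(arm); cv2.imwrite("pics/w1.png",f["frame"][:,:,::-1]); print(ez(s["eef_pos"],p0)); report(f,W)
E
```

```text
[ -4.32268329  -0.60647726 231.53169814]
yellow 963 [323. 256.] uyn [[-8.0, -11.0, 51.0], [-4.0, 1.0, 71.0], [-1.0, 13.0, 89.0]] eyz [[-58.0, -11.0, 41.0], [-44.0, 1.0, 56.0], [-30.0, 13.0, 69.0]]
orange 1323 [322. 211.] uyn [[74.0, -8.0, 83.0], [92.0, 1.0, 99.0], [99.0, 11.0, 109.0]] eyz [[1.0, -8.0, 125.0], [19.0, 1.0, 133.0], [33.0, 11.0, 139.0]]
brass 592 [322. 119.] uyn [[92.0, -20.0, -11.0], [98.0, 1.0, -5.0], [101.0, 22.0, -4.0]] eyz [[79.0, -20.0, 48.0], [84.0, 1.0, 51.0], [88.0, 22.0, 53.0]]
brass 177 [319. 249.] uyn [[-9.0, -13.0, 46.0], [-5.0, 13.0, 61.0], [-1.0, 15.0, 87.0]] eyz [[-57.0, -13.0, 36.0], [-39.0, 13.0, 47.0], [-29.0, 15.0, 67.0]]
```

View pics/w1.png

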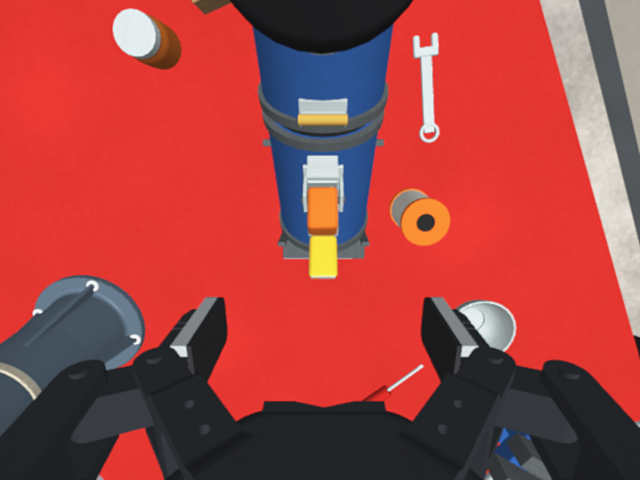

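```bash
python3 - <<'E'
from plant import arm
f=arm.grab_frame("wrist"); print(f["tool_from_camera"].round(3)); print(arm.sense()["q"])
E
```

```text
[[ 0.    -0.955 -0.297  0.076]
 [ 1.    -0.     0.001 -0.001]
 [-0.001 -0.297  0.955 -0.135]
 [ 0.     0.     0.     1.   ]]
[-1.32351223e-01  2.33799981e-01  1.32210166e+00 -1.24421687e-04
  1.58599867e+00  3.44976493e-01]
```

step_arm(increments="0 0 0 0 0.149; 0 0 0 0 0.298; 0 0 0 0 0.447; 0 0 0 0 0.596; 0 0 0 0 0.745; 0 0 0 0 0.894; 0 0 0 0 1.043; 0 0 0 0 1.192; 0 0 0 0 1.341; 0 0 0 0 1.49; 0 0 0 0 1.639; 0 0 0 0 1.788; 0 0 0 0 1.937; 0 0 0 0 2.086; 0 0 0 0 2.235; 0 0 0 0 2.384; 0 0 0 0 2.533; 0 0 0 0 2.682; 0 0 0 0 2.831; 0 0 0 0 2.98")

```text
time_s: 4.2
eef_pos: [0.5397, 0.0404, 0.4494]
ee_rot: [-3.142, 0.0, -2.203]
ft_force: [-0.2, -0.7, -0.3]
opening: 0.0853
```

step_arm(increments="0 0 0.2 0 0.14; 0 0 0.2 -3 0.16; 0 0 0.2 -7 0.16; 0 0 0.2 -9 0.16; 0 0 0.2 -11.2 0.16; 0 0 0.2 -11.2 0.16; 0 0 0.2 -11.2 0.16")

```text
time_s: 4.9
eef_pos: [0.54, 0.0428, 0.3377]
ee_rot: [-3.142, 0.0, -2.049]
ft_force: [0.8, -0.3, 0.7]
opening: 0.0855
```

step_arm(increments="1 0 0 0 0; 1 0 0 0 0; 1 0 0 0 0; 1 0 0 0 0; 1 0 0 0 0; 1 0 0 0 0; 1 0 0 0 0; 1 0 0 0 0", squeeze=25)

```text
time_s: 5.7
eef_pos: [0.5399, 0.0436, 0.3377]
ee_rot: [-3.141, 0.0, -2.047]
ft_force: [-0.9, 0.9, 2.6]
opening: 0.0214
```

```bash
python3 - <<'E'
from h import *; from plant import arm
for n in("scene","side"):
    f=arm.grab_frame(n); print(n); report(f,cloud(f)); x=(230,60) if n=="scene" else(170,130)
    cv2.imwrite(f"pics/{n}1.png",cv2.resize(f["frame"][x[1]:x[1]+200,x[0]:x[0]+240,::-1],None,fx=2.5,fy=2.5))
a,b=[cv2.imread(f"pics/{n}1.png") for n in("scene","side")]
cv2.imwrite("pics/both1.png",cv2.resize(np.hstack([a,b]),(800,333)))
# path: tool e,z for claw angle (deg from slope), lever th ramps 1.5->1.6
g=np.hypot(102,32),np.arctan2(32,102)
for al,th in((23.5,1.5),(14,1.53),(5,1.56),(-4,1.58),(-10,1.6),(-17,1.6)):
    t=th-.35; hu,hn=-32*np.cos(t),32*np.sin(t); a=np.radians(al)+g[1]; u,n=hu+g[0]*np.cos(a),hn+g[0]*np.sin(a)
    e,z=u*C-n*S,u*S+n*C; print(al,round(e,1),round(z,1))
E
```

```text
scene
yellow 110 [296. 181.] uyn [[-12.0, -15.0, 54.0], [-6.0, -5.0, 73.0], [-2.0, 9.0, 91.0]] eyz [[-60.0, -15.0, 42.0], [-47.0, -5.0, 55.0], [-34.0, 9.0, 70.0]]
orange 44 [327. 159.] uyn [[77.0, -55.0, 79.0], [90.0, -11.0, 88.0], [115.0, -2.0, 146.0]] eyz [[10.0, -55.0, 110.0], [22.0, -11.0, 122.0], [32.0, -2.0, 185.0]]
brass 70 [351. 171.] uyn [[83.0, -23.0, -27.0], [95.0, -1.0, -5.0], [100.0, 28.0, -1.0]] eyz [[78.0, -23.0, 26.0], [82.0, -1.0, 50.0], [85.0, 28.0, 55.0]]
brass 28 [296. 186.] uyn [[-17.0, -17.0, 53.0], [-12.0, -14.0, 69.0], [-6.0, -11.0, 88.0]] eyz [[-64.0, -17.0, 38.0], [-50.0, -14.0, 51.0], [-36.0, -11.0, 64.0]]
side
yellow 62 [334. 229.] uyn [[-9.0, -9.0, 66.0], [-6.0, 2.0, 78.0], [-4.0, 13.0, 90.0]] eyz [[-58.0, -9.0, 51.0], [-50.0, 2.0, 60.0], [-42.0, 13.0, 70.0]]
brass 49 [336. 232.] uyn [[-16.0, -8.0, 66.0], [-11.0, 12.0, 84.0], [-5.0, 16.0, 93.0]] eyz [[-65.0, -8.0, 48.0], [-56.0, 12.0, 60.0], [-44.0, 16.0, 70.0]]
23.5 -1.5 120.1
14 15.8 115.2
5 31.1 108.1
-4 44.9 98.5
-10 53.2 91.2
-17 61.4 81.0
```

View pics/both1.png

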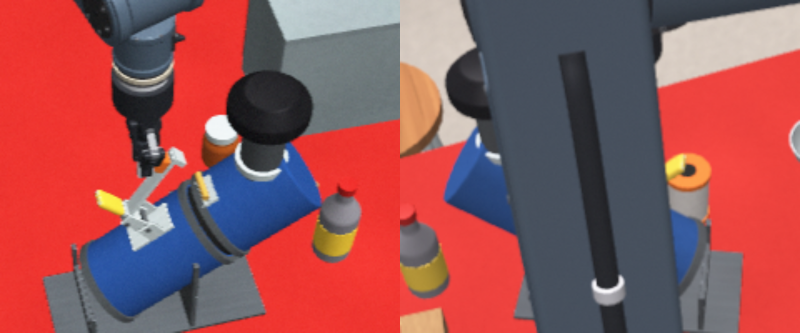

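step_arm(increments="1 0.4 0.78 -0.2 0; 1 0.8 1.54 -0.5 0; 1 1.15 2.22 -0.82 0; 1 1.5 2.9 -1.2 0; 1 1.82 3.52 -1.66 0; 1 2.13 4.12 -2.16 0; 1 2.13 4.12 -2.16 0; 1 2.13 4.12 -2.16 0")

```text
time_s: 6.6
eef_pos: [0.5611, 0.0849, 0.315]
ee_rot: [3.141, -0.0, -2.047]
ft_force: [-0.4, -2.6, -3.1]
opening: 0.0212
```

```bash
python3 - <<'E'
from h import *; from plant import arm
print(ez(arm.sense()["eef_pos"],p0))
f=arm.grab_frame("scene"); report(f,cloud(f)); x=(250,80)
cv2.imwrite(f"pics/scene2.png",cv2.resize(f["frame"][x[1]:x[1]+150,x[0]:x[0]+200,::-1],None,fx=4,fy=4,interpolation=cv2.INTER_CUBIC))
E
```

```text
[45.49425722  0.62952537 97.52126073]
yellow 111 [296. 181.] uyn [[-11.0, -16.0, 54.0], [-7.0, -5.0, 73.0], [-3.0, 10.0, 92.0]] eyz [[-61.0, -16.0, 42.0], [-48.0, -5.0, 56.0], [-34.0, 10.0, 70.0]]
brass 53 [351. 173.] uyn [[84.0, -23.0, -23.0], [95.0, -8.0, -6.0], [99.0, 11.0, -1.0]] eyz [[78.0, -23.0, 29.0], [81.0, -8.0, 50.0], [86.0, 11.0, 55.0]]
brass 27 [296. 186.] uyn [[-17.0, -16.0, 49.0], [-12.0, -14.0, 72.0], [-7.0, -12.0, 89.0]] eyz [[-63.0, -16.0, 35.0], [-51.0, -14.0, 52.0], [-36.0, -12.0, 64.0]]
```

View pics/scene2.png

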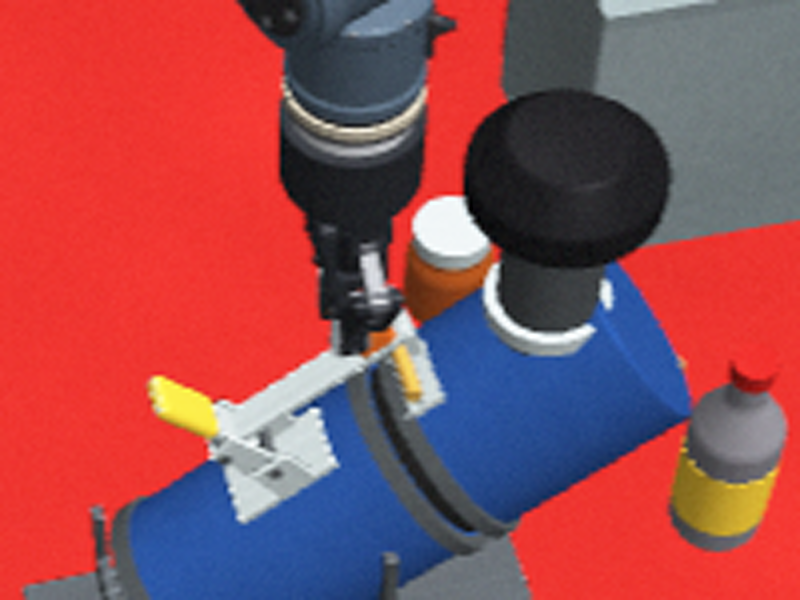

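step_arm(increments="1 0.24 0.45 -0.4 0; 1 0.46 0.9 -0.85 0; 1 0.46 0.9 -0.85 0; 1 0.46 0.9 -0.85 0")

```text
time_s: 7.05
eef_pos: [0.5656, 0.0936, 0.3069]
ee_rot: [3.141, -0.0, -2.047]
ft_force: [-1.9, -4.9, -2.8]
opening: 0.0215
```

```bash
python3 - <<'E'
from h import *; from plant import arm
print(ez(arm.sense()["eef_pos"],p0))
f=arm.grab_frame("scene"); report(f,cloud(f)); x=(250,80)
cv2.imwrite(f"pics/scene3.png",cv2.resize(f["frame"][x[1]:x[1]+150,x[0]:x[0]+200,::-1],None,fx=4,fy=4,interpolation=cv2.INTER_CUBIC))
E
```

```text
[55.3261283   0.60333168 89.37973332]
yellow 110 [296. 181.] uyn [[-11.0, -16.0, 56.0], [-6.0, -6.0, 74.0], [-2.0, 8.0, 92.0]] eyz [[-61.0, -16.0, 44.0], [-48.0, -6.0, 57.0], [-34.0, 8.0, 70.0]]
brass 40 [352. 174.] uyn [[83.0, -23.0, -25.0], [95.0, -11.0, -6.0], [100.0, 4.0, -2.0]] eyz [[78.0, -23.0, 27.0], [82.0, -11.0, 49.0], [85.0, 4.0, 54.0]]
brass 28 [296. 186.] uyn [[-17.0, -17.0, 50.0], [-12.0, -14.0, 67.0], [-6.0, -11.0, 90.0]] eyz [[-64.0, -17.0, 36.0], [-49.0, -14.0, 49.0], [-36.0, -11.0, 65.0]]
```

View pics/scene3.png

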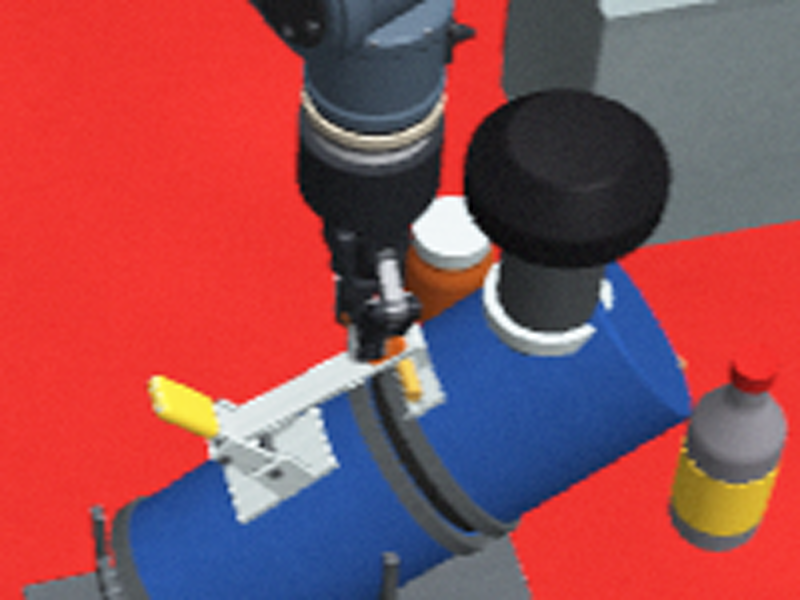

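step_arm(increments="0 0 0 0 0; 0 0 0 0 0; 0 0 0 0 0; 0 0 0 0 0; 0 -0.5 -1 0 0; 0 -1.07 -2.07 0 0; 0 -1.07 -2.07 -2 0; 0 -1.07 -2.07 -4.3 0; 0 -1.07 -2.07 -4.3 0; 1 -1.07 -2.07 -4.3 0; 1 -1.07 -2.07 -4.3 0; 1 -1.07 -2.07 -4.3 0; 1 -1.07 -2.07 -4.3 0; 1 -1.07 -2.07 -4.3 0; 1 -1.07 -2.07 -4.3 0; 1 -1.07 -2.07 -4.3 0; 1 -1.07 -2.07 -4.3 0")

```text
time_s: 8.8
eef_pos: [0.5551, 0.0731, 0.265]
ee_rot: [-3.141, 0.0, -2.047]
ft_force: [-1.5, -0.3, 5.9]
opening: 0.0193
```

```bash
python3 - <<'E'
from h import *; from plant import arm
print(ez(arm.sense()["eef_pos"],p0))
f=arm.grab_frame("scene"); report(f,cloud(f)); x=(250,80)
cv2.imwrite(f"pics/scene4.png",cv2.resize(f["frame"][x[1]:x[1]+150,x[0]:x[0]+200,::-1],None,fx=4,fy=4,interpolation=cv2.INTER_CUBIC))
E
```

```text
[32.2571155   0.50679745 47.48430026]
yellow 109 [296. 181.] uyn [[-12.0, -16.0, 55.0], [-6.0, -4.0, 73.0], [-3.0, 8.0, 91.0]] eyz [[-60.0, -16.0, 42.0], [-48.0, -4.0, 57.0], [-34.0, 8.0, 69.0]]
orange 150 [346. 165.] uyn [[91.0, -21.0, 8.0], [103.0, -9.0, 29.0], [114.0, 7.0, 63.0]] eyz [[48.0, -21.0, 61.0], [69.0, -9.0, 84.0], [80.0, 7.0, 110.0]]
brass 27 [296. 186.] uyn [[-18.0, -17.0, 51.0], [-12.0, -14.0, 70.0], [-6.0, -10.0, 89.0]] eyz [[-64.0, -17.0, 37.0], [-50.0, -14.0, 51.0], [-36.0, -10.0, 64.0]]
```

View pics/scene4.png

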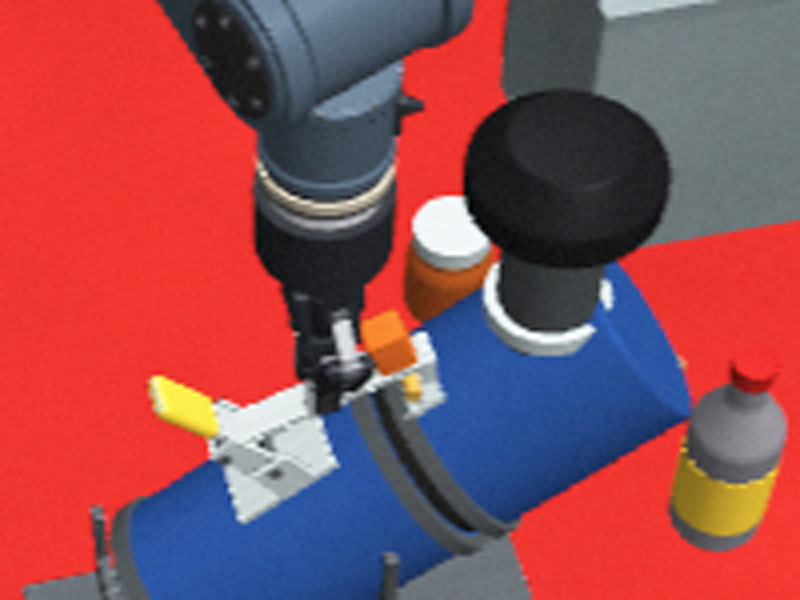

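step_arm(increments="0.4 0 0 0 0; 0.4 0 0 0 0; 0.4 0 0 0 0; 0.4 0 0 -0.7 0; 0.4 0 0 -0.7 0; 1 0 0 -0.7 0; 1 0 0 -0.7 0; 1 0 0 -0.7 0; 1 0 0 -0.7 0; 1 0 0 -0.7 0; 1 0 0 -0.7 0")

```text
time_s: 9.95
eef_pos: [0.555, 0.073, 0.2572]
ee_rot: [3.142, -0.0, -2.047]
ft_force: [-0.8, 0.8, -0.9]
opening: 0.0205
```

step_arm(increments="1 0.05 0.1 -0.3 0; 1 0.1 0.2 -0.55 0; 1 0.1 0.2 -0.55 0; 1 0.1 0.2 -0.55 0")

```text
time_s: 10.35
eef_pos: [0.5549, 0.0726, 0.2562]
ee_rot: [-3.14, -0.005, -2.046]
ft_force: [-9.9, -7.0, 24.0]
opening: 0.0211
```

```bash
python3 - <<'E'
from h import *; from plant import arm
print(ez(arm.sense()["eef_pos"],p0))
for n in("scene","side"):
    f=arm.grab_frame(n); print(n); report(f,cloud(f))
    if n=="scene": cv2.imwrite(f"pics/scene5.png",cv2.resize(f["frame"][120:220,280:420,::-1],None,fx=5,fy=5,interpolation=cv2.INTER_CUBIC))
E
```

```text
[31.68210965  0.47245583 38.65505685]
scene
yellow 120 [296. 182.] uyn [[-15.0, -16.0, 51.0], [-9.0, -5.0, 72.0], [-4.0, 9.0, 89.0]] eyz [[-63.0, -16.0, 39.0], [-49.0, -5.0, 54.0], [-35.0, 9.0, 66.0]]
orange 148 [346. 165.] uyn [[90.0, -18.0, 9.0], [101.0, -10.0, 30.0], [113.0, 8.0, 55.0]] eyz [[49.0, -18.0, 61.0], [68.0, -10.0, 83.0], [80.0, 8.0, 102.0]]
brass 26 [295. 186.] uyn [[-22.0, -18.0, 52.0], [-15.0, -14.0, 71.0], [-9.0, -10.0, 88.0]] eyz [[-67.0, -18.0, 35.0], [-53.0, -14.0, 48.0], [-38.0, -10.0, 62.0]]
side
yellow 102 [332. 231.] uyn [[-13.0, -8.0, 52.0], [-8.0, 2.0, 72.0], [-3.0, 13.0, 89.0]] eyz [[-61.0, -8.0, 40.0], [-47.0, 2.0, 55.0], [-33.0, 13.0, 66.0]]
brass 59 [333. 236.] uyn [[-19.0, 10.0, 49.0], [-11.0, 13.0, 70.0], [-5.0, 16.0, 88.0]] eyz [[-65.0, 10.0, 34.0], [-50.0, 13.0, 51.0], [-34.0, 16.0, 63.0]]
```

View pics/scene5.png

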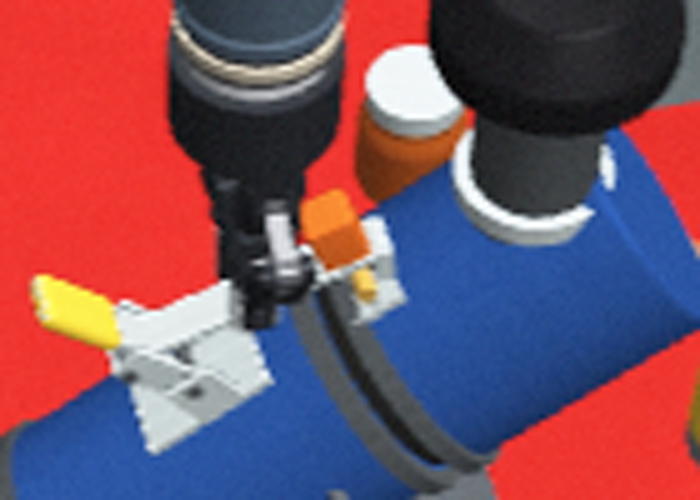

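```bash
cat > prof.py <<'E'
from h import *; from plant import arm
def prof(f,W):
    L=cl(W,p0)*1e3; h=hsv(f); ok=(f["z_map"]>0)&(abs(L[...,1])<10)&(L[...,2]>-30)&(L[...,2]<70)
    grey=ok&(h[...,1]<60)&(h[...,2]>90); org=ok&mask(f,"orange")
    for nm,m in(("grey",grey),("orange",org)):
        P=L[m]
        print(nm,[(a,int(k.sum()),P[k,2].round().min(),np.median(P[k,2]).round(1),P[k,2].round().max()) for a in range(-20,140,8) for k in[(P[:,0]>a)&(P[:,0]<=a+8)] if k.sum()>4])
if __name__=="__main__":
    f=arm.grab_frame("scene"); prof(f,cloud(f)); f=arm.grab_frame("side"); prof(f,cloud(f)); s,f,W=wrist(arm); print("wrist"); prof(f,W); cv2.imwrite("pics/w_%d.png"%(s["time_s"]*100),f["frame"][:,:,::-1])
E
python3 prof.py
```

```text
grey [(-20, 7, np.float64(29.0), np.float64(31.7), np.float64(33.0)), (-12, 17, np.float64(30.0), np.float64(39.3), np.float64(48.0)), (-4, 49, np.float64(-28.0), np.float64(25.1), np.float64(53.0)), (4, 49, np.float64(-27.0), np.float64(19.9), np.float64(30.0)), (12, 48, np.float64(-27.0), np.float64(18.0), np.float64(25.0)), (20, 37, np.float64(-26.0), np.float64(16.7), np.float64(22.0)), (28, 26, np.float64(-20.0), np.float64(17.6), np.float64(23.0)), (36, 12, np.float64(13.0), np.float64(16.9), np.float64(23.0)), (52, 11, np.float64(-24.0), np.float64(-21.5), np.float64(-19.0)), (76, 10, np.float64(-24.0), np.float64(-19.3), np.float64(5.0)), (92, 8, np.float64(-27.0), np.float64(-22.4), np.float64(-3.0)), (100, 7, np.float64(-21.0), np.float64(-2.8), np.float64(3.0)), (108, 21, np.float64(-7.0), np.float64(-1.3), np.float64(13.0))]
orange [(84, 7, np.float64(7.0), np.float64(24.2), np.float64(33.0)), (92, 28, np.float64(3.0), np.float64(33.0), np.float64(38.0)), (100, 33, np.float64(4.0), np.float64(31.2), np.float64(37.0)), (108, 21, np.float64(23.0), np.float64(29.5), np.float
[... 377 characters left out ...]
loat64(22.0), np.float64(24.0), np.float64(26.0)), (12, 766, np.float64(19.0), np.float64(22.0), np.float64(25.0)), (20, 794, np.float64(18.0), np.float64(19.8), np.float64(23.0)), (28, 801, np.float64(15.0), np.float64(17.9), np.float64(21.0)), (36, 793, np.float64(13.0), np.float64(15.9), np.float64(20.0)), (44, 820, np.float64(11.0), np.float64(13.8), np.float64(18.0)), (52, 803, np.float64(9.0), np.float64(11.8), np.float64(15.0)), (60, 840, np.float64(7.0), np.float64(9.7), np.float64(19.0)), (68, 829, np.float64(5.0), np.float64(7.7), np.float64(10.0)), (76, 829, np.float64(3.0), np.float64(5.6), np.float64(8.0)), (84, 185, np.float64(2.0), np.float64(4.7), np.float64(10.0))]
orange []
```

step_arm(increments="1 -0.12 -0.22 0 0; 1 -0.23 -0.44 -0.1 0; 1 -0.23 -0.44 -0.1 0; 1 -0.23 -0.44 -0.1 0")

```text
time_s: 11.0
eef_pos: [0.5539, 0.0706, 0.2541]
ee_rot: [-3.139, 0.001, -2.048]
ft_force: [-4.9, -0.0, 16.8]
opening: 0.0213
```

```bash
python3 prof.py | sed -n '/wrist/,$p' | sed 's/np.float64//g'; python3 -c "
from h import *; from plant import arm
print(ez(arm.sense()['eef_pos'],p0))
f=arm.grab_frame('scene'); report(f,cloud(f))"
```

```text
wrist
grey [(-12, 1549, (22.0), (35.7), (47.0)), (-4, 762, (21.0), (23.6), (28.0)), (4, 743, (19.0), (21.7), (24.0)), (12, 751, (18.0), (19.9), (22.0)), (20, 780, (15.0), (18.0), (21.0)), (28, 790, (14.0), (16.2), (19.0)), (36, 810, (12.0), (14.4), (19.0)), (44, 790, (10.0), (12.6), (16.0)), (52, 834, (8.0), (10.8), (17.0)), (60, 837, (7.0), (9.0), (17.0)), (68, 816, (5.0), (7.1), (9.0)), (76, 726, (3.0), (5.4), (9.0))]
orange []
[29.53628894  0.43977895 36.6366682 ]
yellow 132 [293. 184.] uyn [[-26.0, -15.0, 52.0], [-18.0, -4.0, 71.0], [-11.0, 9.0, 86.0]] eyz [[-70.0, -15.0, 35.0], [-56.0, -4.0, 47.0], [-39.0, 9.0, 58.0]]
orange 147 [345. 166.] uyn [[87.0, -14.0, 9.0], [98.0, -9.0, 29.0], [109.0, 7.0, 38.0]] eyz [[54.0, -14.0, 61.0], [66.0, -9.0, 81.0], [78.0, 7.0, 91.0]]
```

step_arm(increments="1 -0.1 -0.2 -0.1 0; 1 -0.2 -0.4 -0.2 0; 1 -0.28 -0.54 -0.3 0; 1 -0.28 -0.54 -0.3 0")

```text
time_s: 11.6
eef_pos: [0.5531, 0.0689, 0.2516]
ee_rot: [-3.138, 0.011, -2.049]
ft_force: [-2.0, 9.9, 15.0]
opening: 0.0214
```

```bash
python3 prof.py | sed -n '/wrist/,$p' | sed 's/np.float64//g'; python3 -c "
from h import *; from plant import arm
print(ez(arm.sense()['eef_pos'],p0))
f=arm.grab_frame('scene'); report(f,cloud(f))"
```

```text
wrist
grey [(-20, 808, (32.0), (38.9), (44.0)), (-12, 1270, (20.0), (27.8), (37.0)), (-4, 719, (18.0), (20.8), (23.0)), (4, 749, (17.0), (19.2), (22.0)), (12, 754, (15.0), (17.5), (20.0)), (20, 760, (14.0), (15.9), (18.0)), (28, 794, (12.0), (14.3), (17.0)), (36, 804, (10.0), (12.7), (17.0)), (44, 792, (8.0), (11.1), (15.0)), (52, 837, (7.0), (9.4), (17.0)), (60, 830, (5.0), (7.7), (10.0)), (68, 833, (4.0), (6.1), (9.0)), (76, 489, (2.0), (4.9), (9.0))]
orange []
[27.6365882   0.39814877 34.05986647]
yellow 146 [291. 186.] uyn [[-35.0, -15.0, 49.0], [-25.0, -4.0, 67.0], [-16.0, 9.0, 84.0]] eyz [[-76.0, -15.0, 29.0], [-59.0, -4.0, 40.0], [-42.0, 9.0, 50.0]]
orange 152 [344. 166.] uyn [[84.0, -14.0, 9.0], [96.0, -9.0, 31.0], [108.0, 8.0, 39.0]] eyz [[51.0, -14.0, 57.0], [63.0, -9.0, 79.0], [76.0, 8.0, 90.0]]
brass 27 [352. 177.] uyn [[82.0, -24.0, -22.0], [94.0, -18.0, -6.0], [98.0, -7.0, -2.0]] eyz [[76.0, -24.0, 29.0], [80.0, -18.0, 48.0], [85.0, -7.0, 54.0]]
```

step_arm(increments="0 0 0 0 0; 0 0 0 0 0; 0 0 0 0 0; 0 0 0 0 0; 0 0 0 4 0; 0 0 0 9 0; 0 0 0 13 -0.1; 0 0 0 15 -0.25; 0 -1 -2 15 -0.4; 0 -2 -4 15 -0.55; 1 -3 -6 15 -0.7; 1 -3.5 -7 15 -0.85; 1 -3.5 -7 15 -1.0; 1 -3.5 -7 15 -1.15; 1 -3.5 -7 15 -1.3; 1 -3.5 -7 15 -1.45; 1 -3.5 -7 15 -1.6; 1 -3.5 -7 15 -1.75; 1 -3.5 -7 15 -1.9; 1 -3.5 -7 15 -2.05")

```text
time_s: 13.8
eef_pos: [0.5158, -0.0052, 0.3972]
ee_rot: [-3.141, -0.001, 2.179]
ft_force: [0.5, 0.1, 0.6]
opening: -0.0002
```

step_arm(increments="1 0 0 0 -0.15; 1 0 0 0 -0.3; 1 0 0 0 -0.45; 1 0 0 0 -0.6; 1 0 0 0 -0.75; 1 0 0 0 -0.9; 1 0 0 0 -1.05; 1 0 0 0 -1.09; 1 0 0 0 -1.09", squeeze=60)

```text
time_s: 14.7
eef_pos: [0.5158, -0.0051, 0.3972]
ee_rot: [-3.141, 0.0, 1.095]
ft_force: [-0.0, -0.0, 0.2]
opening: -0.0
```

```bash
python3 prof.py | sed -n '/wrist/,$p' | sed 's/np.float64//g'; python3 -c "
from h import *; from plant import arm
s,f,W=wrist(arm); report(f,W); print(s['eef_pos'],ez(s['eef_pos'],p0))
cv2.imwrite('pics/w6.png',f['frame'][:,:,::-1])
h=2.;
for th in (1.25,1.2,1.0,.8,.6,.4,.2,0,-.04):
    rc=78-8*th/1.2; d=np.array([-np.cos(th),np.sin(th)]); nn=np.array([np.sin(th),np.cos(th)])
    W_=lambda v:np.array([v[0]*C-v[1]*S,v[0]*S+v[1]*C])
    P=W_(np.array([h,0])+rc*d+5.5*nn); D=W_(d); print(th,P[0].round(1),(P[1]+11*abs(D[1]/D[0])).round(1),'tcp z',(P[1]+11*abs(D[1]/D[0])+8).round(1))
"
```

```text
wrist
grey [(-12, 529, (23.0), (34.6), (45.0)), (-4, 190, (21.0), (23.1), (25.0)), (4, 195, (19.0), (21.5), (24.0)), (12, 210, (17.0), (19.7), (22.0)), (20, 213, (15.0), (18.0), (20.0)), (28, 240, (14.0), (16.1), (19.0)), (36, 249, (12.0), (14.3), (17.0)), (44, 259, (10.0), (12.5), (15.0)), (52, 272, (9.0), (10.8), (13.0)), (60, 303, (7.0), (9.1), (11.0)), (68, 220, (5.0), (7.5), (9.0)), (84, 26, (34.0), (34.8), (36.0)), (100, 208, (-25.0), (-0.5), (2.0)), (108, 276, (-6.0), (-3.0), (1.0))]
orange [(84, 128, (33.0), (35.4), (37.0)), (92, 443, (32.0), (34.6), (37.0)), (100, 553, (6.0), (32.5), (35.0)), (108, 355, (15.0), (29.9), (34.0))]
yellow 1487 [323. 226.] uyn [[-25.0, -11.0, 48.0], [-18.0, 1.0, 68.0], [-10.0, 13.0, 86.0]] eyz [[-70.0, -11.0, 34.0], [-53.0, 1.0, 46.0], [-36.0, 13.0, 57.0]]
orange 1605 [323.  57.] uyn [[90.0, -9.0, 10.0], [103.0, 1.0, 33.0], [111.0, 11.0, 36.0]] eyz [[54.0, -9.0, 70.0], [66.0, 1.0, 85.0], [81.0, 11.0, 89.0]]
brass 221 [298.  40.] uyn [[92.0, 13.0, -9.0], [98.0, 18.0, -5.0], [101.0, 23.0, -3.0]] eyz [[79.0, 13.0, 48.0], [83.0, 18.0, 51.0], [88.0, 23.0, 53.0]]
brass 227 [347.  40.] uyn [[92.0, -20.0, -10.0], [98.0, -16.0, -5.0], [101.0, -11.0, -3.0]] eyz [[79.0, -20.0, 49.0], [83.0, -16.0, 52.0], [88.0, -11.0, 53.0]]
brass 127 [309. 222.] uyn [[-26.0, -3.0, 46.0], [-17.0, 14.0, 62.0], [-10.0, 15.0, 85.0]] eyz [[-70.0, -3.0, 32.0], [-50.0, 14.0, 42.0], [-35.0, 15.0, 55.0]]
brass 29 [337. 213.] uyn [[-31.0, -13.0, 34.0], [-16.0, -12.0, 55.0], [-11.0, -9.0, 67.0]] eyz [[-55.0, -13.0, 15.0], [-45.0, -12.0, 37.0], [-35.0, -9.0, 44.0]]
[ 0.51586186 -0.00498573  0.39743258] [-55.14530536  -0.37767465 179.93257712]
1.25 -51.0 55.3 tcp z 63.3
1.2 -53.5 52.0 tcp z 60.0
1.0 -62.3 37.8 tcp z 45.8
0.8 -68.7 22.3 tcp z 30.3
0.6 -72.4 6.0 tcp z 14.0
0.4 -73.2 -6.9 tcp z 1.1
0.2 -70.8 -19.6 tcp z -11.6
0 -65.4 -31.4 tcp z -23.4
-0.04 -64.0 -33.5 tcp z -25.5
```

View pics/w6.png

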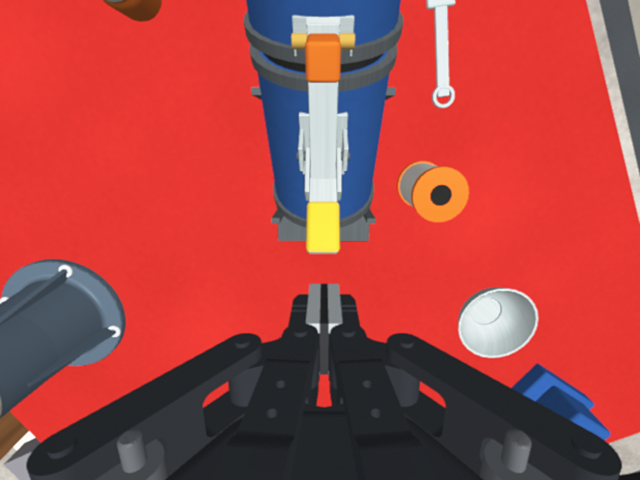

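step_arm(increments="1 0.05 0.3 -4 0; 1 0.05 0.3 -8 0; 1 0.05 0.3 -11 0; 1 0 0.2 -11.6 0; 1 -0.05 0.05 -12.2 0; 1 -0.1 0 -12.8 0; 1 -0.1 0 -12.8 0")

```text
time_s: 15.6
eef_pos: [0.5163, -0.0053, 0.2712]
ee_rot: [3.138, -0.001, 1.096]
ft_force: [0.7, -0.2, 1.8]
opening: 0.0
```

```bash
python3 prof.py | sed -n '/wrist/,$p' | sed 's/np.float64//g'; python3 -c "
from h import *; from plant import arm
s,f,W=wrist(arm); report(f,W); print(s['eef_pos'],ez(s['eef_pos'],p0))
f=arm.grab_frame('scene'); prof=__import__('prof').prof; print('scene'); prof(f,cloud(f)); report(f,cloud(f))" | sed 's/np.float64//g'
```

```text
wrist
grey [(-20, 461, (34.0), (40.9), (45.0)), (-12, 1325, (21.0), (30.6), (70.0)), (-4, 496, (20.0), (21.7), (24.0)), (4, 549, (18.0), (20.0), (23.0)), (12, 600, (16.0), (18.3), (20.0)), (20, 657, (14.0), (16.6), (19.0)), (28, 728, (13.0), (14.9), (17.0)), (36, 823, (11.0), (13.2), (16.0)), (44, 905, (9.0), (11.6), (14.0)), (52, 1018, (7.0), (9.9), (12.0)), (60, 1154, (5.0), (8.2), (11.0)), (68, 1261, (3.0), (6.6), (10.0)), (76, 5, (6.0), (7.1), (7.0)), (84, 56, (32.0), (33.8), (35.0))]
orange [(84, 1404, (31.0), (35.3), (38.0)), (92, 232, (33.0), (35.1), (37.0))]
yellow 1788 [321. 271.] uyn [[-21.0, -11.0, 46.0], [-16.0, 2.0, 54.0], [-13.0, 13.0, 63.0]] eyz [[-53.0, -11.0, 30.0], [-44.0, 2.0, 35.0], [-37.0, 13.0, 40.0]]
orange 1771 [320.  11.] uyn [[87.0, -9.0, 33.0], [90.0, 1.0, 35.0], [93.0, 11.0, 37.0]] eyz [[51.0, -9.0, 78.0], [54.0, 1.0, 80.0], [56.0, 11.0, 82.0]]
brass 289 [315. 270.] uyn [[-23.0, -13.0, 44.0], [-16.0, 9.0, 51.0], [-8.0, 15.0, 71.0]] eyz [[-55.0, -13.0, 28.0], [-43.0, 9.0, 32.0], [-37.0, 15.0, 54.0]]
brass 45 [322. 284.] uyn [[-20.0, -7.0, 59.0], [-18.0, 0.0
[... 427 characters left out ...]
), (36, 20, (10.0), (12.8), (16.0)), (44, 31, (-24.0), (11.3), (16.0)), (52, 35, (-25.0), (8.0), (13.0)), (60, 25, (-21.0), (8.1), (12.0)), (68, 23, (-24.0), (5.9), (12.0)), (76, 14, (-23.0), (-19.9), (9.0)), (100, 28, (-25.0), (-1.1), (13.0)), (108, 6, (-7.0), (-3.3), (-2.0))]
orange [(84, 26, (6.0), (33.3), (39.0)), (92, 31, (9.0), (32.6), (38.0)), (100, 30, (20.0), (32.6), (38.0))]
yellow 91 [291. 187.] uyn [[-33.0, -16.0, 48.0], [-25.0, -10.0, 70.0], [-15.0, 9.0, 86.0]] eyz [[-76.0, -16.0, 30.0], [-61.0, -10.0, 44.0], [-41.0, 9.0, 53.0]]
orange 149 [344. 166.] uyn [[85.0, -14.0, 9.0], [96.0, -9.0, 31.0], [108.0, 8.0, 38.0]] eyz [[52.0, -14.0, 60.0], [64.0, -9.0, 80.0], [76.0, 8.0, 89.0]]
```

step_arm(increments="1 -0.16 -0.31 -0.4 0; 1 -0.32 -0.62 -0.8 0; 1 -0.4 -0.77 -1.2 0; 1 -0.47 -0.91 -1.6 0; 1 -0.55 -1.05 -2 0; 1 -0.62 -1.2 -2.35 0; 1 -0.62 -1.2 -2.35 0")

```text
time_s: 16.55
eef_pos: [0.5079, -0.0173, 0.2454]
ee_rot: [-3.14, 0.002, 1.096]
ft_force: [1.6, -0.7, 1.8]
opening: -0.0
```

```bash
python3 prof.py | sed -n '/wrist/,$p' | sed 's/np.float64//g'; python3 -c "
from h import *; from plant import arm
s,f,W=wrist(arm); print(s['eef_pos'],ez(s['eef_pos'],p0))
f=arm.grab_frame('scene'); report(f,cloud(f)); cv2.imwrite('pics/scene7.png',cv2.resize(f['frame'][120:220,270:420,::-1],None,fx=4,fy=4,interpolation=cv2.INTER_CUBIC))" | sed 's/np.float64//g'
```

```text
wrist
grey [(-20, 1008, (16.0), (21.7), (28.0)), (-12, 832, (10.0), (14.6), (20.0)), (-4, 684, (11.0), (13.0), (14.0)), (4, 742, (10.0), (12.0), (14.0)), (12, 860, (9.0), (11.0), (13.0)), (20, 966, (8.0), (10.0), (12.0)), (28, 1107, (7.0), (9.0), (11.0)), (36, 1277, (5.0), (8.0), (10.0)), (44, 1485, (4.0), (7.0), (10.0)), (52, 1727, (3.0), (5.9), (8.0)), (60, 177, (3.0), (5.7), (7.0))]
orange []
[ 0.50731665 -0.01717351  0.24547536] [-69.89406856   1.63141388  27.97535934]
yellow 104 [288. 194.] uyn [[-59.0, -16.0, 39.0], [-45.0, -9.0, 53.0], [-32.0, 8.0, 68.0]] eyz [[-88.0, -16.0, 13.0], [-68.0, -9.0, 18.0], [-49.0, 8.0, 23.0]]
orange 151 [342. 168.] uyn [[78.0, -14.0, 9.0], [89.0, -9.0, 30.0], [100.0, 7.0, 38.0]] eyz [[45.0, -14.0, 56.0], [58.0, -9.0, 76.0], [71.0, 7.0, 84.0]]
brass 26 [350. 178.] uyn [[78.0, -26.0, -22.0], [89.0, -18.0, -5.0], [93.0, -4.0, -0.0]] eyz [[74.0, -26.0, 27.0], [77.0, -18.0, 47.0], [82.0, -4.0, 53.0]]
```

step_arm(increments="1 -0.05 -0.1 -0.7 0; 1 -0.1 -0.2 -1.3 0; 1 -0.13 -0.25 -2 0; 1 -0.15 -0.28 -2.6 0; 1 -0.1 -0.2 -3.2 0; 1 -0.04 -0.08 -3.85 0; 1 0.08 0.15 -4.5 0; 1 0.2 0.4 -5.05 0; 1 0.28 0.53 -5.4 0; 1 0.28 0.53 -5.4 0; 1 0.28 0.53 -5.4 0")

```text
time_s: 17.9
eef_pos: [0.5114, -0.0116, 0.1925]
ee_rot: [-3.142, 0.001, 1.096]
ft_force: [-2.6, -0.7, 3.9]
opening: -0.0003
```

```bash
python3 prof.py | sed -n '/wrist/,$p' | sed 's/np.float64//g'; python3 -c "
from h import *; from plant import arm
s,f,W=wrist(arm); print(s['eef_pos'],ez(s['eef_pos'],p0))
f=arm.grab_frame('scene'); report(f,cloud(f)); cv2.imwrite('pics/scene8.png',cv2.resize(f['frame'][120:220,270:420,::-1],None,fx=4,fy=4,interpolation=cv2.INTER_CUBIC))" | sed 's/np.float64//g'
```

```text
wrist
grey [(-20, 1110, (-8.0), (2.6), (4.0)), (-12, 982, (-8.0), (0.0), (4.0)), (-4, 821, (-7.0), (2.9), (5.0)), (4, 1977, (-7.0), (-4.7), (5.0)), (12, 1487, (-7.0), (-4.5), (-3.0)), (20, 1801, (-6.0), (-3.9), (-2.0)), (28, 2299, (-5.0), (-3.2), (-1.0)), (36, 2920, (-5.0), (-2.6), (-0.0)), (44, 1866, (-4.0), (-2.0), (1.0))]
orange []
[ 0.51139705 -0.01165553  0.19250271] [-63.11964043   0.53374453 -24.99729477]
yellow 58 [293. 207.] uyn [[-88.0, -16.0, -0.0], [-72.0, -10.0, 4.0], [-49.0, -1.0, 8.0]] eyz [[-74.0, -16.0, -48.0], [-62.0, -10.0, -37.0], [-43.0, -1.0, -23.0]]
orange 163 [340. 169.] uyn [[72.0, -14.0, 9.0], [85.0, -8.0, 28.0], [95.0, 7.0, 36.0]] eyz [[42.0, -14.0, 53.0], [55.0, -8.0, 70.0], [70.0, 7.0, 81.0]]
brass 29 [295. 209.] uyn [[-87.0, -16.0, -5.0], [-69.0, -14.0, 1.0], [-49.0, -11.0, 5.0]] eyz [[-73.0, -16.0, -50.0], [-55.0, -14.0, -38.0], [-40.0, -11.0, -29.0]]
```

step_arm(increments="1 0.06 0.1 -0.2 0; 1 0.12 0.22 -0.4 0; 1 0.12 0.22 -0.4 0")

```text
time_s: 18.45
eef_pos: [0.5117, -0.0113, 0.1918]
ee_rot: [3.141, 0.005, 1.098]
ft_force: [-11.6, -6.2, 30.3]
opening: -0.0003
```

step_arm(increments="1 -0.2 -0.4 1 0; 1 -0.4 -0.8 4 0; 1 -0.6 -1.2 9 0; 1 -0.6 -1.2 14 0; 1 -0.6 -1.2 18 0; 1 -0.6 -1.2 18 0; 1 -0.6 -1.2 18 0")

```text
time_s: 19.15
eef_pos: [0.5072, -0.0212, 0.3687]
ee_rot: [3.139, -0.001, 1.096]
ft_force: [0.4, -0.3, -0.7]
opening: -0.0002
```

```bash
python3 prof.py | sed -n '/wrist/,$p' | sed 's/np.float64//g'; python3 -c "
from h import *; from plant import arm
s,f,W=wrist(arm); report(f,W); print(s['eef_pos'],ez(s['eef_pos'],p0))
L=cl(W,p0)*1e3; m=mask(f,'yellow')&(abs(L[...,1])<12)&(L[...,0]<-40)&(L[...,0]>-100); print('lever slope',np.polyfit(L[m][:,0],L[m][:,2],1))
a=cv2.resize(f['frame'][:300,160:480],(400,375))
f=arm.grab_frame('scene'); report(f,cloud(f)); b=cv2.resize(f['frame'][100:250,260:420],(400,375),interpolation=cv2.INTER_CUBIC)
cv2.imwrite('pics/fin.png',np.hstack([a,b])[:,:,::-1])" | sed 's/np.float64//g'
```

```text
wrist
grey [(-20, 210, (-8.0), (2.8), (4.0)), (-12, 224, (-8.0), (-1.6), (5.0)), (-4, 131, (-7.0), (2.8), (5.0)), (4, 308, (-7.0), (-4.7), (4.0)), (12, 220, (-6.0), (-4.4), (-3.0)), (20, 238, (-5.0), (-3.8), (-2.0)), (28, 251, (-5.0), (-3.2), (-1.0)), (36, 281, (-4.0), (-2.4), (-1.0)), (44, 297, (-4.0), (-1.8), (-0.0)), (52, 159, (-3.0), (-1.3), (-0.0)), (68, 29, (30.0), (31.5), (33.0))]
orange [(68, 216, (30.0), (32.3), (34.0)), (76, 505, (29.0), (32.9), (35.0)), (84, 566, (23.0), (33.5), (36.0)), (92, 970, (5.0), (22.9), (35.0))]
yellow 752 [326. 195.] uyn [[-84.0, -11.0, 4.0], [-62.0, 0.0, 5.0], [-46.0, 11.0, 6.0]] eyz [[-71.0, -11.0, -44.0], [-54.0, 0.0, -32.0], [-40.0, 11.0, -23.0]]
orange 2416 [326.  31.] uyn [[74.0, -9.0, 9.0], [90.0, 1.0, 32.0], [96.0, 11.0, 34.0]] eyz [[42.0, -9.0, 62.0], [55.0, 1.0, 74.0], [74.0, 11.0, 81.0]]
brass 167 [298.   4.] uyn [[88.0, 13.0, -6.0], [91.0, 18.0, -4.0], [93.0, 23.0, -3.0]] eyz [[75.0, 13.0, 46.0], [77.0, 18.0, 48.0], [79.0, 23.0, 51.0]]
brass 166 [353.   4.] uyn [[88.0, -20.0, -6.0], [91.0, -15.0, -5.0], [93.0, -11.0, -3.0]] eyz [[75.0, -20.0, 46.0], [77.0, -15.0, 48.0], [79.0, -11.0, 50.0]]
brass 635 [324. 200.] uyn [[-88.0, -12.0, 2.0], [-71.0, 2.0, 5.0], [-49.0, 14.0, 6.0]] eyz [[-75.0, -12.0, -47.0], [-61.0, 2.0, -37.0], [-43.0, 14.0, -25.0]]
[ 0.50580649 -0.02098801  0.36614484] [-73.97649209   1.22539048 148.64483564]
lever slope [-0.01401752  4.25937739]
yellow 136 [293. 204.] uyn [[-86.0, -15.0, -1.0], [-67.0, -3.0, 5.0], [-48.0, 11.0, 10.0]] eyz [[-73.0, -15.0, -47.0], [-58.0, -3.0, -35.0], [-43.0, 11.0, -22.0]]
orange 161 [340. 169.] uyn [[72.0, -14.0, 7.0], [85.0, -8.0, 29.0], [95.0, 7.0, 36.0]] eyz [[41.0, -14.0, 52.0], [55.0, -8.0, 71.0], [69.0, 7.0, 81.0]]
brass 31 [294. 209.] uyn [[-88.0, -17.0, -3.0], [-70.0, -14.0, 1.0], [-48.0, -11.0, 6.0]] eyz [[-73.0, -17.0, -48.0], [-57.0, -14.0, -39.0], [-41.0, -11.0, -28.0]]
```

View pics/fin.png

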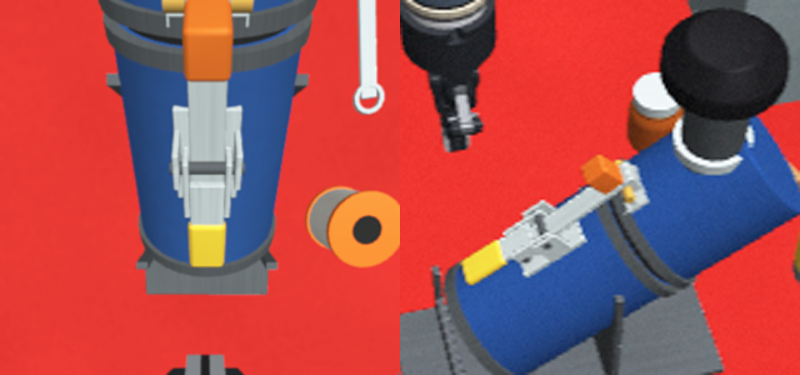

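```bash
python3 -c "
from plant import arm
print(arm.sense()['time_s'],arm.close_job())"
```

```text
the job is handed in; nothing more can be done
19.4 None
```

The end cap is latched and the job is handed in at 19.4 s. I swung the claw down by its orange tab. The hood blocks an upright gripper there, so I re-gripped the claw at mid-length to seat the hook over the keeper and draw out the slack. Then I pressed the yellow lever down over centre to its stop with closed fingers, and let go.

**Last checks, with the arm clear:**
- **Lever:** it lies flat, about 0.01 rad off the slope, and stayed shut after I let go.
- **Claw and cap:** the claw lies over the keeper. The keeper was drawn in, reading 95 to 89 mm from one camera partway through the swing. At the end the wrist camera read 91 mm, against 98 mm loose, so the cap is closed about 5 to 7 mm.
- **Forces:** nothing presses on the tool. The highest reading was about 33 N, from the fingertips pressing the shut lever.
- **Bystanders:** I saw no contact. The wrench, element and jar look undisturbed in the last views; I did not measure the others again.

**Disagreements:** my calibration of the hinge along the slope disagreed with the stated sizes by about 2 to 4 mm. After I released the claw, the lever crept back open by about 0.07 rad, but the claw stayed seated and the closing went as planned.

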